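# Set a corn cake on the domed griddle and taco shells on the rack to warm

### The job

Put the taco supper on to warm: lay the thick oval corn cake flat on the very top of the domed griddle so that it balances there by itself, centred and level, and hang the two crisp taco shells fold up over the wire rack, one over the middle of each of its two bars with a side hanging down either side of the bar. Leave everything else standing where it is.

Things in the scene. Friction and masses are not known exactly. Their poses are not given: they have to be found in the camera images.
- corn_cake: thick firm oval corn cake, golden with brown toasted spots, 130 mm long (x) by 54 mm wide (y) by 24 mm thick, straight sides, flat underside. Origin: centre of the underside; its centre of mass lies 12 mm straight above it. About 0.15 kg. Lies flat on the worktop, like the shells on a flat sheet of brown baking paper
- griddle: dark steel domed griddle on one of the two front rings of the hob, 204 mm across, steel loop handles at its front and back (264 mm over the handles). Does not move. Origin: centre of its underside on the hob glass, 6 mm above the worktop. The dome is part of a ball of radius 125 mm: the cake resting d mm off the crown tilts about d/113 rad
- griddle_crown (a point): topmost point of the griddle's dome, 55 mm above the hob glass (61 mm above the worktop)
- rack: stainless wire rack on the other front ring of the hob: two upright arches of 6 mm wire side by side, 190 mm long (x), 138 mm wide (y), 108 mm high. Does not move. Origin: centre of its underside on the hob glass; x runs along the bars. Each arch's top bar is straight for 160 mm, its end posts stand 92 mm either side of the middle; the two bars are 100 mm apart
- bar_left (a point): top of the wire at the middle of the bar on the rack's +y side, 108 mm above the hob glass; x along the bar, z up
- bar_right (a point): top of the wire at the middle of the bar on the rack's -y side, 108 mm above the hob glass; x along the bar, z up
- shell_a: first of two like crisp taco shells, golden, rigid, 112 mm long (x), 62 high, wall 4, 22 g. Starts as a tent on the worktop: rounded fold up, rims down, ends open. Origin: centre of the footprint at the rims; z up through the fold. Outside 30 mm wide just below the rounded fold (47 mm above the rims), 43 mm at the rims; fold inside radius 11 mm. Either bar will do
- shell_a_fold (a point): inside top of the first shell's fold at mid length, 58 mm above the rims; lies on the top of the bar's wire when the shell hangs (the shell's own x, z axes)
- shell_b: second of two like crisp taco shells, golden, rigid, 112 mm long (x), 62 high, wall 4, 22 g. Starts as a tent on the worktop: rounded fold up, rims down, ends open. Origin: centre of the footprint at the rims; z up through the fold. Outside 30 mm wide just below the rounded fold (47 mm above the rims), 43 mm at the rims; fold inside radius 11 mm. Either bar will do
- shell_b_fold (a point): inside top of the second shell's fold at mid length, 58 mm above the rims; lies on the top of the bar's wire when the shell hangs
- oil_bottle: bystander: glass oil bottle with dark red cap, 62 mm diameter, 264 mm tall, between the hob (knobs 26 mm high along its right edge) and the wall cupboards, whose lower edge runs 520 mm above the worktop, 636 mm ahead of the robot's base, all along the right half; origin at the centre of its underside
- pepper_mill: bystander: wooden pepper mill, 58 mm diameter, 170 mm tall; origin at the centre of its underside
- spice_jar_tall: bystander: spice jar with green lid, 46 mm diameter, 106 mm tall; origin at the centre of its underside
- spice_jar_short: bystander: spice jar with yellow lid, 42 mm diameter, 96 mm tall, at the right between the white microwave (255 mm high) and the black air fryer (315 mm high; its nearest corner is 410 mm ahead and 460 mm right of the robot's base, close to where the gripper starts); origin at the centre of its underside
- teaspoon: bystander: metal teaspoon lying on the worktop, 139 mm long (x), 30 mm wide, 10 mm high; origin at the centre of its underside
- grey_cup: bystander: grey stoneware cup, 86x113 mm with its handle, 74 mm tall; origin at the centre of its footprint at the bottom
- spoon_rest: bystander: round red spoon rest lying on the hob behind the front rings (the fixed red casserole on the back left ring is 110 mm high), 116 mm diameter, 14 mm high; origin at the centre of its underside

How it is judged:
By the outcome, as a careful person would: the job done as asked, in the order asked, and still so for the second after the job is handed in, with the robot touching nothing.
It also fails if it takes over 72 s, if anything falls off the work surface, if the arm or the gripper's body presses on something with over 40 N, if the wrist force passes 120 N, or if a joint passes its speed limit or range.

### The arm

A 6-joint arm with a two-finger parallel gripper is mounted at the origin on a cart in front of the work surface, level with it; the furniture and walls round the work are solid. World frame = base frame: x ahead of the robot, y to its left, z up, the work surface at z = 0. Lengths are in m, angles in rad, forces in N, time in s.
With the tool pointing down it reaches from about 0.35 to 0.975 m from the base axis. Payload 4.9 kg.
Tool frame: the origin (TCP) lies on the centre line of the jaws, within the pads' length; the fingertips stand manip.tip_reach ahead of it and the grasp point (between the pads) is the TCP (manip.tip_reach is the distance from the TCP to the fingertips, in m); z points along the fingers, y is the line along which they close (so a half turn about z gives the same grasp; the last joint's range is limited). The gripper opens to 85 mm and grips with 20 to 120 N. Pads are 22 mm wide; open, the fingers measure 114 mm over their backs; the gripper's body (76 mm by 85 mm) begins 54 mm behind the grasp point. The pads swing forward as they close: fully open they stand 13 mm farther back than shut.
Start: joints at [0.982, 0.053, 1.613, -0, 1.476, -0.119], TCP at [0.283, 0.557, 0.25] pointing down, gripper open.
Joint ranges: [-3.01, 3.01], [-1.01, 2.22], [0.06, 2.58], [-1.02, 4.17], [0.09, 2.62], [-3.14, 3.14]. Speed limits (rad/s): [2.57, 2.57, 3.14, 3.14, 3.14, 3.14].

### API

Orientations are given as a unit quaternion [w, x, y, z].
In Python, from plant import manip gives the robot as it stands. The module is installed in compiled form; this text tells all that it offers.
- The arm moves only by the tool move_arm, never from a script. Its argument "rows" is a list of rows, each a list of 7 numbers: the shift along the tool's x, y, z in cm, then the turn, a rotation vector about the tool's x, y, z in degrees, then the opening, from -1 (shut) to 1 (fully open). In form: [[tx, ty, tz, ax, ay, az, jaw], ...]. A call has 1 to 20 rows; each row shifts and turns the commanded pose from where the row before left it, along the tool's axes as they then stand; what a row does not reach is not made up. A row lasts 1/12 s, in which the tool goes at most 41.7 mm and 7.16 degrees, less where a joint would pass 70% of its speed; a pose out of reach is approached as far as the arm can. A call is refused whole if a number of a shift passes 4.17 or a number of a turn 7.16, either way. A call with a gripper value outside its range is refused whole. The fingers move at their own pace and stop on an object; the grip force is fixed at half the most. Time passes only in rows, so rows that do not move let the fingers close. It gives the time, the measured TCP pose, the force, the opening and the grip force at its end, in the units of the state.
- manip.state(): the state, without advancing time (a new reading comes with each control period).
- manip.grab_frame(name): name is "scene" or "top"; returns a dict with "img" (384x512x3 uint8, blue, green, red), "mtx" (3x3 intrinsics, pixels), "k1" (the pictures are not rectified: a ray, as slopes to the right and down, at radius r is drawn at 1 + k1 r^2 times it, then the intrinsics apply), "R" (3x3) and "t" (3): a world point X has camera coordinates R X + t. Camera axes: x right, y down, z forward; pixel columns grow to the right and rows downward; lengths in m; the calibration is good to about 2 mm. A picture is of the moment at which its call begins. There is no depth.
- manip.job_done(): hands the job in; it is judged then, once.
The state is a dict: "time": time; "joint_pos": joint angles; "joint_vel": joint speeds; "joint_efforts": joint torques, N m; "tool_pos": TCP position; "tool_rot": TCP orientation; "contact_force": force on the tool from outside, world axes, zero at the start; "ft_torque": the same for the moment, N m; "gripper_width": opening from 0.0 (shut) to 1.0 (fully open); "grasp_force": force on a finger pad.
Only numpy, scipy, OpenCV 4.12 (cv2) and the standard library are available. Lean on these libraries where they do the work, as an engineer would, in place of code of your own. Each camera call takes 0.05 s, during which the arm holds its last target. There are 200 camera calls.

## Working session

There is one attempt and no reset: what is moved stays moved. The work goes in short steps, Python scripts to look and compute and a tool call to move; the robot and the scene stay as the last step left them, time stands still between calls to the robot, and variables do not carry over. Pictures are saved under pics/ and viewed, at most 10 in all, crops included, and the job is handed in when it is done.

Besides the shell and the picture viewer there is one more tool, called after "Request:" in YAML: its name, and indented under it one key for each argument. move_arm: Moves the arm, as the interface text tells. Its arguments: {"type":"object","properties":{"rows":{"type":"array","items":{"type":"array","items":{"type":"number"}}}},"required":["rows"]}

```bash
mkdir -p pics
cat > h.py <<'E'
import numpy as np, cv2, pickle
from plant import manip
def grab(n):
    f=manip.grab_frame(n); return f
def proj(f,X):
    X=np.atleast_2d(X); c=X@np.array(f["R"]).T+np.array(f["t"]); s=c[:,:2]/c[:,2:]
    r2=(s**2).sum(1,keepdims=True); s=s*(1+f["k1"]*r2); K=np.array(f["mtx"])
    return s@K[:2,:2].T+K[:2,2]
def ray(f,uv):
    uv=np.atleast_2d(np.array(uv,float)); K=np.array(f["mtx"]); d=(uv-K[:2,2])/np.array([K[0,0],K[1,1]])
    s=d.copy()
    for _ in range(30): s=d/(1+f["k1"]*(s**2).sum(1,keepdims=True))
    R=np.array(f["R"]); D=np.c_[s,np.ones(len(s))]@R; o=-R.T@np.array(f["t"]); return o,D
def atz(f,uv,z):
    o,D=ray(f,uv); return o+D*((z-o[2])/D[:,2:])
def tri(f1,u1,f2,u2):
    o1,d1=ray(f1,u1);o2,d2=ray(f2,u2);out=[]
    for a,b in zip(d1,d2):
        A=np.c_[a,-b]; s=np.linalg.lstsq(A,o2-o1,rcond=None)[0]; p=o1+a*s[0];q=o2+b*s[1]
        out.append(np.r_[(p+q)/2,np.linalg.norm(p-q)])
    return np.array(out)
E
python3 - <<'E'
from h import *
np.set_printoptions(precision=4,suppress=True)
fs={}
for n in("scene","top"):
    f=grab(n); fs[n]=f; cv2.imwrite(f"pics/{n}0.png",cv2.resize(f["img"],(800,600),interpolation=cv2.INTER_CUBIC))
    R=np.array(f["R"]);print(n,-R.T@np.array(f["t"]),R[2],f["mtx"],f["k1"])
pickle.dump(fs,open("f0.pkl","wb"))
print(manip.state(),manip.tip_reach)
E
```

```text
scene [ 0.1644 -0.8343  1.2836] [ 0.2906  0.5393 -0.7904] [[453.5916   0.     258.3544]
 [  0.     453.5916 186.1583]
 [  0.       0.       1.    ]] -0.16278189634764342
top [ 0.3317 -0.0201  1.569 ] [ 0.1759  0.0091 -0.9844] [[366.9095   0.     255.4057]
 [  0.     366.9095 189.4215]
 [  0.       0.       1.    ]] -0.10768594072901397
{'time': 0.1, 'joint_pos': array([ 0.982 ,  0.0534,  1.6142,  0.    ,  1.476 , -0.119 ]), 'joint_vel': array([-0.0009,  0.0002, -0.0039,  0.0016,  0.0001,  0.0016]), 'joint_efforts': array([  0.0004, -39.4898, -37.1366,  -0.0001,   0.0038,   0.    ]), 'tool_pos': array([0.2826, 0.5568, 0.2492]), 'tool_rot': array([-0.0004,  0.2328,  0.9725, -0.0009]), 'contact_force': array([-0.2347,  0.2818, -0.7031]), 'ft_torque': array([0.0108, 0.0083, 0.0211]), 'grasp_force': 0.0, 'gripper_width': 0.9995231416340418} 0.019
```

View pics/scene0.png

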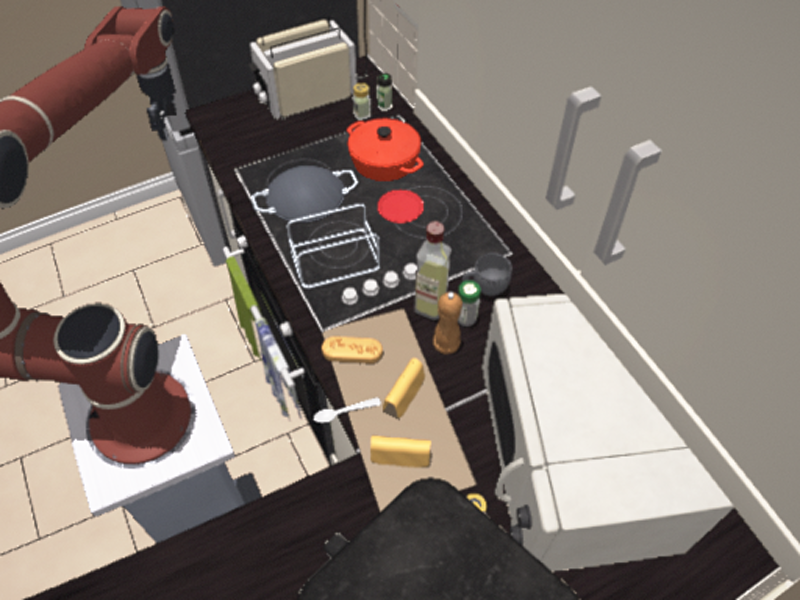

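View pics/top0.png

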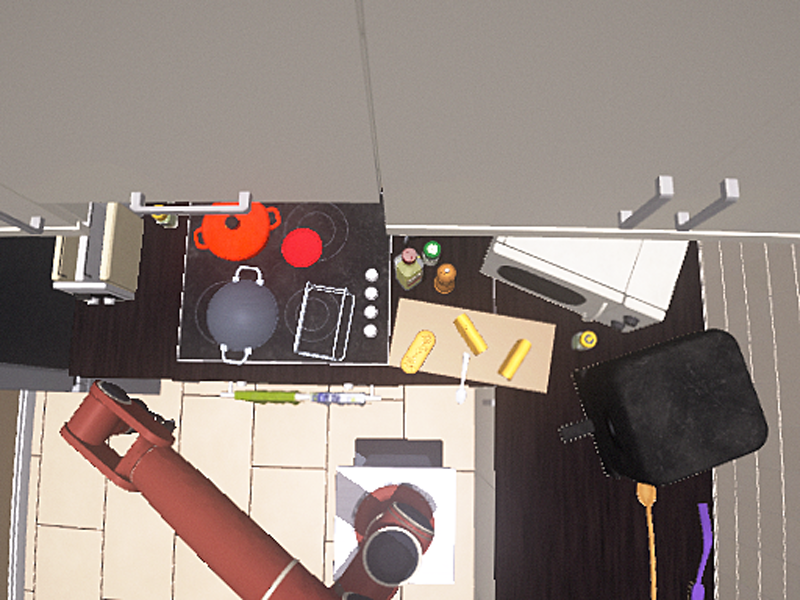

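The scene view shows the cake at (352,349), the shells at (404,387) and (401,451), the griddle at (305,190) and the rack at (335,245). In the top view the cake is at (418,352), the shells at (470,333) and (516,359), the griddle at (242,314) and the rack at (325,322). Next I'll take enlarged crops.

```bash
cat > crop.py <<'E'
from h import *
def crop(img,c0,r0,w,h,s):
    im=cv2.resize(img[r0:r0+h,c0:c0+w],None,fx=s,fy=s,interpolation=cv2.INTER_CUBIC)
    for c in range(c0-c0%10+10,c0+w,10):
        x=int((c-c0+.5)*s);cv2.line(im,(x,0),(x,6),(255,255,255),1);cv2.putText(im,str(c),(x-10,16),0,.35,(255,255,0),1)
    for r in range(r0-r0%10+10,r0+h,10):
        y=int((r-r0+.5)*s);cv2.line(im,(0,y),(6,y),(255,255,255),1);cv2.putText(im,str(r),(8,y+4),0,.35,(255,255,0),1)
    return im
E
python3 - <<'E'
from crop import *
fs=pickle.load(open("f0.pkl","rb")); S=fs["scene"]["img"];T=fs["top"]["img"]
a=crop(S,203,205,80,100,5);b=crop(T,250,185,80,70,5)
b=cv2.copyMakeBorder(b,0,a.shape[0]-b.shape[0],0,0,0);cv2.imwrite("pics/food.png",cv2.hconcat([a,b]))
a=crop(S,160,95,88,95,4.5);b=crop(T,128,160,102,80,3.9)
h=max(a.shape[0],b.shape[0]);a,b=[cv2.copyMakeBorder(i,0,h-i.shape[0],0,0,0) for i in(a,b)]
m=cv2.hconcat([a,b]);print(m.shape);cv2.imwrite("pics/hob.png",m)
E
```

```text
(428, 794, 3)
```

View pics/food.png

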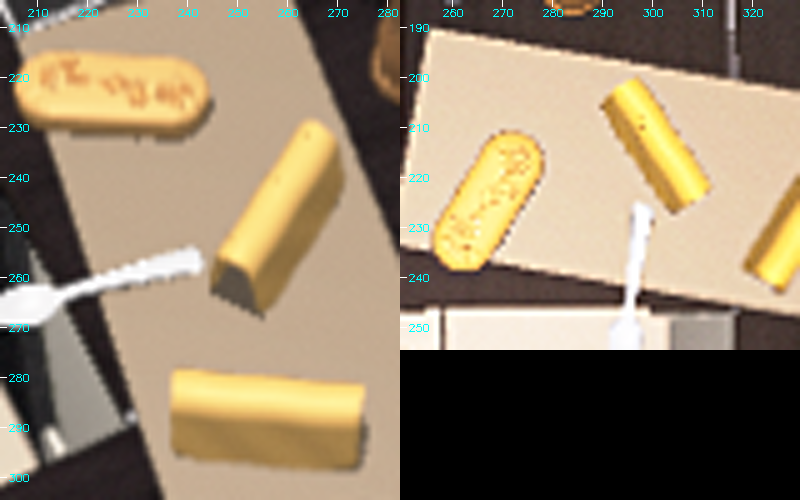

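View pics/hob.png

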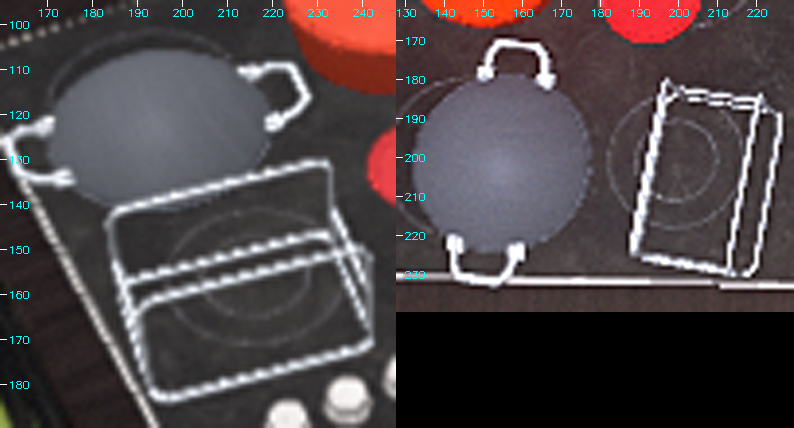

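```bash
cat > fit.py <<'E'
from h import *
from scipy.optimize import minimize
U=6
def pose(P,p):
    c,s=np.cos(p[3]),np.sin(p[3]); return P@np.array([[c,s,0],[-s,c,0],[0,0,1]])+p[:3]
def fitmask(masks,P,p0,scale=(.01,.01,.005,.15)):
    # masks: list of (frame, mask bool, (c0,r0,w,h)); joint IoU of projected convex hulls
    M=[]
    for f,m,(c0,r0,w,h) in masks:
        M.append((f,cv2.resize(m[r0:r0+h,c0:c0+w].astype(np.float32),None,fx=U,fy=U,interpolation=cv2.INTER_LINEAR)>.5,c0,r0))
    def cost(q):
        p=q*np.array(scale); t=0
        for f,m,c0,r0 in M:
            uv=(proj(f,pose(P,p))-[c0-.5,r0-.5])*U-.5
            im=np.zeros(m.shape,np.uint8); cv2.fillConvexPoly(im,cv2.convexHull(np.round(uv*16).astype(np.int32)),1,shift=4)
            t+=1-(m&(im>0)).sum()/(m|(im>0)).sum()
        return t
    best=None
    q=np.array(p0)/scale
    for _ in range(3):
        r=minimize(cost,q,method="Nelder-Mead",options=dict(initial_simplex=np.vstack([q]+[q+e for e in np.eye(4)]),xatol=1e-3,fatol=1e-5,maxiter=500)); q=r.x
    return r.x*scale,r.fun
a=np.linspace(0,2*np.pi,48,endpoint=False)
ring=np.c_[.038*np.sign(np.cos(a))+.027*np.cos(a),.027*np.sin(a)]
CAKE=np.vstack([np.c_[ring,0*a],np.c_[ring,0*a+.024]])
b=np.linspace(0,np.pi,13); prof=np.vstack([[[.0215,0],[-.0215,0]],np.c_[.015*np.cos(b),.047+.015*np.sin(b)]])
SHELL=np.vstack([np.c_[np.full(15,x),prof] for x in(-.056,.056)])
def golden(img):
    h=cv2.cvtColor(img,cv2.COLOR_BGR2HSV); return (h[...,0]>8)&(h[...,0]<32)&(h[...,1]>105)&(h[...,2]>60)
def comp(m,seed):
    n,l=cv2.connectedComponents(m.astype(np.uint8)); return l==l[seed[1],seed[0]]
E
cat > m1.py <<'E'
from fit import *
np.set_printoptions(precision=4,suppress=True)
fs=pickle.load(open("f0.pkl","rb")); S,T=fs["scene"],fs["top"]
out={}
for n,P,s,t,cs in(("cake",CAKE,(225,222),(267,225),None),("A",SHELL,(258,245),(300,213),None),("B",SHELL,(255,288),(330,230),None)):
    ms=[]
    for f,u in((S,s),(T,t)):
        m=comp(golden(f["img"]),u);m=cv2.morphologyEx(m.astype(np.uint8),cv2.MORPH_CLOSE,np.ones((5,5)))>0
        x,y,w,h=cv2.boundingRect(m.astype(np.uint8)); ms.append((f,m,(x-8,y-8,w+16,h+16))); print(n,"box",x,y,w,h,m.sum())
    g=atz(T,[t],.03)[0]
    r=min((fitmask(ms,P,[g[0],g[1],0.,y]) for y in np.arange(-1.4,1.6,.5)),key=lambda r:r[1])
    out[n]=r[0];print(n,r)
# griddle: handles ends / rim
print("rack tri L ends,R ends",tri(S,[(184.5,141),(232,130.5),(189,163),(241,150)],T,[(188.5,225),(196,183),(213,229),(220,186)]))
# rack fit
W=[]
def seg(p,q): W.append(np.linspace(p,q,60))
for sg in(1,-1):
    seg([-.08,.05*sg,.105],[.08,.05*sg,.105]);
    for e in(1,-1):
        seg([.080*e,.05*sg,.105],[.092*e,.05*sg+.002*sg,.093])
        seg([.092*e,.052*sg,.093],[.092*e,.066*sg,.008])
W=np.vstack(W)
I=[]
for f in(S,T):
    g=f["img"].min(2).astype(np.float32); g=cv2.morphologyEx(g,cv2.MORPH_TOPHAT,np.ones((7,7))); I.append(cv2.GaussianBlur(g,(0,0),1.0))
def cost(q):
    p=q*[.01,.01,.005,.1]; t=0
    for f,g in zip((S,T),I):
        uv=proj(f,pose(W,p)).astype(np.float32); t-=cv2.remap(g,uv[:,:1],uv[:,1:],cv2.INTER_LINEAR).mean()
    return t
best=None
p=tri(S,[(184.5,141),(232,130.5),(189,163),(241,150)],T,[(188.5,225),(196,183),(213,229),(220,186)])[:,:3].mean(0)
for dx in(-.01,0,.01):
  for y in(-.3,-.15,0,.15,.3):
    q=np.array([p[0]+dx,p[1],.006,y])/[.01,.01,.005,.1]
    r=minimize(cost,q,method="Nelder-Mead",options=dict(initial_simplex=np.vstack([q]+[q+e for e in np.eye(4)]),maxiter=600))
    if best is None or r.fun<best.fun:best=r
rp=best.x*[.01,.01,.005,.1];print("rack",rp,best.fun);out["rack"]=rp
# griddle
ms=[]
for f,u in((S,(195,130)),(T,(155,205))):
    h=f["img"].astype(int); print(h[u[1],u[0]]); 
    m=(np.abs(h-h[u[1],u[0]]).max(2)<45)&(h[...,0]-h[...,2]>10)&(h[...,0]>70)
    m=cv2.morphologyEx(m.astype(np.uint8),cv2.MORPH_OPEN,np.ones((5,5)));m=comp(m,u);m=cv2.morphologyEx(m.astype(np.uint8),cv2.MORPH_CLOSE,np.ones((9,9)))>0
    x,y,w,hh=cv2.boundingRect(m.astype(np.uint8)); ms.append((f,m,(x-8,y-8,w+16,hh+16))); print("g box",x,y,w,hh,m.sum())
G=[]
for r in np.linspace(0,.102,12):
    G.append(np.c_[r*np.cos(a),r*np.sin(a),0*a+np.sqrt(.125**2-r*r)-.07])
G=np.vstack(G+[np.c_[.102*np.cos(a),.102*np.sin(a),0*a-.003]]) 
g=atz(T,[(153,202)],.03)[0]
r=fitmask(ms,G,[g[0],g[1],.006,0.]);print("griddle",r);out["griddle"]=r[0]
pickle.dump(out,open("out.pkl","wb"))
vis=[]
for f in(S,T):
    im=cv2.resize(f["img"],None,fx=4,fy=4,interpolation=cv2.INTER_CUBIC)
    for n,P,c in(("cake",CAKE,(255,0,0)),("A",SHELL,(255,0,0)),("B",SHELL,(255,0,0)),("griddle",G,(0,255,0))):
        cv2.polylines(im,[cv2.convexHull(np.round((proj(f,pose(P,out[n]))+.5)*4).astype(np.int32))],True,c,1)
    for u in proj(f,pose(W,rp)): cv2.circle(im,tuple(np.round((u+.5)*4).astype(int)),1,(0,0,255),-1)
    vis.append(im)
a_=vis[0][370:1230,620:1140];b_=vis[1][620:1040,500:1380]
a_=cv2.resize(a_,(362,600));b_=cv2.resize(b_,(438,209));b_=cv2.copyMakeBorder(b_,0,391,0,0,0)
# use larger hob parts
b2=vis[1][620:980,500:940];b_[209:209+358]=cv2.resize(b2,(438,358));cv2.imwrite("pics/fit.png",cv2.hconcat([a_,b_]))
E
python3 m1.py
```

```text
cake box 205 215 40 18 580
cake box 256 211 23 28 362
cake (array([ 0.4582, -0.0572,  0.002 , -0.5473]), np.float64(0.1484933378449278))
A box 245 229 27 38 496
A box 290 200 22 27 279
A (array([ 0.5077, -0.1998,  0.0051,  0.5859]), np.float64(0.21387023399804606))
B box 237 279 39 20 670
B box 319 217 21 27 270
B (array([ 0.4391, -0.3189,  0.0086, -0.5717]), np.float64(0.1520942054841138))
rack tri L ends,R ends [[0.4479 0.2545 0.1246 0.0097]
 [0.621  0.2331 0.1147 0.013 ]
 [0.43   0.1587 0.1158 0.0005]
 [0.6099 0.1355 0.1112 0.0115]]
rack [ 0.5288  0.1974  0.0109 -0.1518] -165.93980407714844
[119 110 106]
g box 177 111 27 22 362
[149 129 129]
g box 133 192 39 29 860
griddle (array([ 0.575 ,  0.4557, -0.0418,  1.1322]), np.float64(1.0692636081653037))
```

View pics/fit.png

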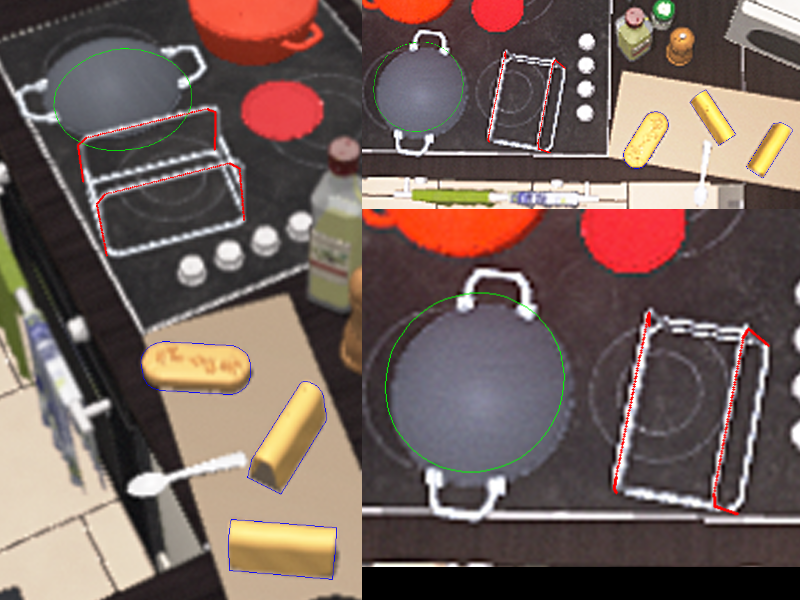

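The fit overlay shows the cake, both shells and the rack's bars outlined closely. The griddle outline is wrong, about 10 px off, so I'll refit it by edge contrast. I'll also hold z fixed to see how well the two cameras agree.

```bash
cat > m2.py <<'E'
from fit import *
np.set_printoptions(precision=4,suppress=True)
fs=pickle.load(open("f0.pkl","rb")); S,T=fs["scene"],fs["top"]; out=pickle.load(open("out.pkl","rb"))
for n,P,s,t in(("cake",CAKE,(225,222),(267,225)),("A",SHELL,(258,245),(300,213)),("B",SHELL,(255,288),(330,230))):
    ms=[]
    for f,u in((S,s),(T,t)):
        m=comp(golden(f["img"]),u);m=cv2.morphologyEx(m.astype(np.uint8),cv2.MORPH_CLOSE,np.ones((5,5)))>0
        x,y,w,h=cv2.boundingRect(m.astype(np.uint8)); ms.append((f,m,(x-8,y-8,w+16,h+16)))
    p=out[n].copy();p[2]=.001
    for nm,mm in(("both",ms),("S",ms[:1]),("T",ms[1:])):
        print(n,nm,*fitmask(mm,P,p,(.01,.01,1e-9,.15)))
G=np.vstack([np.c_[r*np.cos(a),r*np.sin(a),0*a+np.sqrt(.125**2-r*r)-.07] for r in np.linspace(0,.102,12)])
I=[cv2.GaussianBlur(np.minimum(f["img"].min(2),120).astype(np.float32),(0,0),.7) for f in(S,T)]
def gc(q,use,z=None):
    p=np.array([q[0]*.01,q[1]*.01,q[2]*.005 if z is None else z,0]); t=0
    for k in use:
        f=(S,T)[k]; h=cv2.convexHull(proj(f,pose(G,p)).astype(np.float32))[:,0]; 
        # resample by arc
        hh=np.vstack([h,h[:1]]);L=np.r_[0,np.cumsum(np.linalg.norm(np.diff(hh,axis=0),axis=1))];s=np.linspace(0,L[-1],200,endpoint=False)
        c=np.c_[np.interp(s,L,hh[:,0]),np.interp(s,L,hh[:,1])]; m=c.mean(0); d=(c-m)/np.linalg.norm(c-m,axis=1,keepdims=True)
        v=[cv2.remap(I[k],x[:,:1].astype(np.float32),x[:,1:].astype(np.float32),1)[:,0] for x in(c-1.2*d,c+1.2*d)]
        t-=np.clip(v[0]-v[1],-30,60).mean()
    return t
for nm,use,z in(("both",(0,1),None),("both z",(0,1),.006),("S",(0,),.006),("T",(1,),.006)):
    best=None
    g=atz(T,[(155.2,201)],.01)[0]
    for dx in(-.5,0,.5):
      for dy in(-.5,0,.5):
        q=np.array([g[0]*100+dx,g[1]*100+dy,1.2]); r=minimize(gc,q,args=(use,z),method="Nelder-Mead",options=dict(initial_simplex=np.vstack([q]+[q+e*.6 for e in np.eye(3)])))
        if best is None or r.fun<best.fun:best=r
    print("griddle",nm,best.x*[.01,.01,.005],best.fun)
print("hob right edge",atz(T,[(248.5,228),(250,200)],.006),"spoon tip",atz(T,[(298,226)],.006), "knobs",atz(T,[(237,205)],.026),"bottle",atz(T,[(262,164)],.264))
E
python3 m2.py
python3 - <<'E'
exec(open('m1.py').read().split("# griddle\nms")[0].split("out={}")[0])
E
sed -n '/^# rack fit/,/^best=None/p' m1.py > /dev/null
python3 - <<'E'
src=open('m1.py').read()
a=src.split("out={}")[0]; b=src[src.index("# rack fit"):src.index("best=None")]
exec(a+b)
out=pickle.load(open("out.pkl","rb"));rp=out["rack"]
for use in((0,1),(0,),(1,)):
    def c(q):
        p=np.array([q[0]*.01,q[1]*.01,.006,q[2]*.1]);t=0
        for k in use:
            uv=proj((S,T)[k],pose(W,p)).astype(np.float32);t-=cv2.remap(I[k],uv[:,:1],uv[:,1:],1).mean()
        return t
    q=np.array([rp[0]*100,rp[1]*100,rp[3]*10]);r=minimize(c,q,method="Nelder-Mead",options=dict(initial_simplex=np.vstack([q]+[q+e*.6 for e in np.eye(3)])))
    print("rack z fixed",use,r.x*[.01,.01,.1],r.fun)
E
```

```text
cake both [ 0.4582 -0.0572  0.001  -0.5473] 0.15056123390444642
cake S [ 0.4592 -0.055   0.001  -0.53  ] 0.10175059433758371
cake T [ 0.4577 -0.0572  0.001  -0.5507] 0.044497358434407275
A both [ 0.508  -0.1993  0.001   0.5825] 0.2337738612827731
A S [ 0.5122 -0.1954  0.001   0.5916] 0.13987130485267796
A T [ 0.5076 -0.2004  0.001   0.5802] 0.06224861137713078
B both [ 0.4395 -0.3182  0.001  -0.5718] 0.2310168014905265
B S [ 0.4405 -0.3153  0.001  -0.5664] 0.05526107594936713
B T [ 0.4405 -0.3209  0.001  -0.5723] 0.0860562310030395
griddle both [0.5527 0.4285 0.012 ] -55.58910369873047
griddle both z [0.5541 0.432  0.004 ] -53.429100036621094
griddle S [0.5551 0.4346 0.0044] -27.887367248535156
griddle T [0.553  0.4302 0.0067] -28.091276168823242
hob right edge [[0.444  0.0211 0.006 ]
 [0.5644 0.0169 0.006 ]] spoon tip [[ 0.4554 -0.1895  0.006 ]] knobs [[0.5392 0.0712 0.026 ]] bottle [[ 0.6598 -0.0307  0.264 ]]
rack z fixed (0, 1) [ 0.5292  0.1989 -0.1539] -162.19671630859375
rack z fixed (0,) [ 0.5325  0.2014 -0.1859] -75.18416595458984
rack z fixed (1,) [ 0.5203  0.1986 -0.1391] -97.70423889160156
```

```bash
cat > plan.py <<'E'
import numpy as np,sys
from scipy.spatial.transform import Rotation as Ro
from plant import manip
def plan(tgt,psi=None,vmax=3.3):
    s=manip.state();q=s["tool_rot"];R=Ro.from_quat(np.r_[q[1:],q[0]]).as_matrix();p=s["tool_pos"]
    y=np.degrees(np.arctan2(R[1,1],R[0,1])); a=0
    if psi is not None: a=-(((psi-y)+90)%180-90)
    # level target frame
    f=np.radians(y-a); Rt=np.c_[[np.sin(f),-np.cos(f),0],[np.cos(f),np.sin(f),0],[0,0,-1]]
    d=Rt.T@(np.array(tgt)-p)*100; n=int(np.ceil(np.linalg.norm(d)/vmax)) or 1
    print("t",s["time"],"p",p.round(4),"psi",y.round(2),"tilt",np.degrees(np.arcsin(R[:2,2])).round(2),"j6",round(s["joint_pos"][5],2),"w",round(s["gripper_width"],3))
    print("turn total az",round(a,2),"then tool d cm",d.round(2),"n",n,"per row",(d/n).round(3))
if __name__=="__main__":
    v=[float(x) for x in sys.argv[1:]];plan(v[:3],v[3] if len(v)>3 else None)
E
python3 plan.py .458 -.0567 .12 58.7
```

```text
t 0.1 p [0.2826 0.5568 0.2492] psi 63.08 tilt [-0.06 -0.09] j6 -0.12 w 1.0
turn total az 4.38 then tool d cm [ 46.86 -43.31  12.92] n 20 per row [ 2.343 -2.166  0.646]
```

```bash
sed -i 's/\[np.sin(f),-np.cos(f),0\]/[-np.sin(f),np.cos(f),0]/' plan.py; python3 plan.py .458 -.0567 .12 58.7
```

```text
t 0.1 p [0.2826 0.5568 0.2492] psi 63.08 tilt [-0.06 -0.09] j6 -0.12 w 1.0
turn total az 4.38 then tool d cm [-46.86 -43.31  12.92] n 20 per row [-2.343 -2.166  0.646]
```

Request:
move_arm:
  rows:
    - [0,0,0,0,0,4.4,0.8]
    - [-2.4,-2.2,0.6,0,0,0,0.8]
    - [-2.4,-2.2,0.6,0,0,0,0.8]
    - [-2.4,-2.2,0.6,0,0,0,0.8]
    - [-2.4,-2.2,0.6,0,0,0,0.8]
    - [-2.4,-2.2,0.6,0,0,0,0.8]
    - [-2.4,-2.2,0.6,0,0,0,0.8]
    - [-2.4,-2.2,0.6,0,0,0,0.8]
    - [-2.4,-2.2,0.6,0,0,0,0.8]
    - [-2.4,-2.2,0.6,0,0,0,0.8]
    - [-2.4,-2.2,0.6,0,0,0,0.8]
    - [-2.4,-2.2,0.6,0,0,0,0.8]
    - [-2.4,-2.2,0.6,0,0,0,0.8]
    - [-2.4,-2.2,0.6,0,0,0,0.8]
    - [-2.4,-2.2,0.6,0,0,0,0.8]
    - [-2.4,-2.2,0.6,0,0,0,0.8]
    - [-2.4,-2.2,0.6,0,0,0,0.8]
    - [-2.4,-2.2,0.6,0,0,0,0.8]
    - [-2.4,-2.2,0.6,0,0,0,0.8]
    - [-2.4,-2.2,0.6,0,0,0,0.8]

```text
time: 1.77
tool_pos: [0.455, -0.0385, 0.1357]
tool_rot: [-0.0, 0.27, 0.963, 0.0]
contact_force: [0.1, 0.5, 0.9]
gripper_width: 0.9
grasp_force: 0.0
```

```bash
python3 plan.py .458 -.0567 .06 58.7
```

```text
t 1.7667 p [ 0.455  -0.0385  0.1357] psi 58.66 tilt [-0.01  0.01] j6 -1.27 w 0.9
turn total az -0.04 then tool d cm [-1.2  -1.41  7.57] n 3 per row [-0.4   -0.469  2.523]
```

Request:
move_arm:
  rows:
    - [-0.4,-0.47,2.5,0,0,0,0.8]
    - [-0.4,-0.47,2.5,0,0,0,0.8]
    - [-0.4,-0.47,2.5,0,0,0,0.8]
    - [0,0,1.5,0,0,0,0.8]
    - [0,0,1.5,0,0,0,0.8]
    - [0,0,0.9,0,0,0,0.8]
    - [0,0,0,0,0,0,0.8]
    - [0,0,0,0,0,0,0]
    - [0,0,0,0,0,0,-0.5]
    - [0,0,0,0,0,0,-1]
    - [0,0,0,0,0,0,-1]
    - [0,0,0,0,0,0,-1]
    - [0,0,0,0,0,0,-1]
    - [0,0,0,0,0,0,-1]

```text
time: 2.93
tool_pos: [0.4593, -0.0553, 0.0237]
tool_rot: [0.001, 0.27, 0.963, 0.0]
contact_force: [-1.5, 1.1, 6.8]
gripper_width: 0.617
grasp_force: 66.2
```

```bash
python3 plan.py .458 -.0567 .15 58.7
```

```text
t 2.9333 p [ 0.4593 -0.0553  0.0237] psi 58.7 tilt [ 0.13 -0.04] j6 -1.31 w 0.617
turn total az -0.0 then tool d cm [  0.04  -0.18 -12.63] n 4 per row [ 0.01  -0.046 -3.158]
```

Request:
move_arm:
  rows:
    - [0,0,-0.5,0,0,0,-1]
    - [0,0,-1.5,0,0,0,-1]
    - [0,0,-3,0,0,0,-1]
    - [0,0,-3,0,0,0,-1]
    - [0,0,-3,0,0,0,-1]
    - [0,0,-3,0,0,0,-1]
    - [0,0,-1,0,0,0,-1]
    - [0,0,0,0,0,0,-1]

```text
time: 3.6
tool_pos: [0.4598, -0.0556, 0.1754]
tool_rot: [0.003, 0.27, 0.963, -0.0]
contact_force: [0.3, -0.3, -0.6]
gripper_width: 0.616
grasp_force: 65.5
```

```bash
python3 plan.py .5537 .4315 .17 58.7
```

```text
t 3.6 p [ 0.4598 -0.0556  0.1754] psi 58.68 tilt [ 0.35 -0.1 ] j6 -1.31 w 0.616
turn total az -0.02 then tool d cm [17.28 46.5   0.54] n 16 per row [1.08  2.906 0.034]
```

Request:
move_arm:
  rows:
    - [0.5,1.4,0,0,0,0,-1]
    - [1.05,2.8,0,0,0,0,-1]
    - [1.05,2.8,0,0,0,0,-1]
    - [1.05,2.8,0,0,0,0,-1]
    - [1.05,2.8,0,0,0,0,-1]
    - [1.05,2.8,0,0,0,0,-1]
    - [1.05,2.8,0,0,0,0,-1]
    - [1.05,2.8,0,0,0,0,-1]
    - [1.05,2.8,0,0,0,0,-1]
    - [1.05,2.8,0,0,0,0,-1]
    - [1.05,2.8,0,0,0,0,-1]
    - [1.05,2.8,0,0,0,0,-1]
    - [1.05,2.8,0,0,0,0,-1]
    - [1.05,2.8,0,0,0,0,-1]
    - [1.05,2.8,0,0,0,0,-1]
    - [1.05,2.8,0,0,0,0,-1]
    - [1.05,2.8,0,0,0,0,-1]
    - [0,0,1,0,0,0,-1]
    - [0,0,2,0,0,0,-1]
    - [0,0,1,0,0,0,-1]

```text
time: 5.27
tool_pos: [0.5482, 0.4283, 0.1264]
tool_rot: [-0.002, 0.27, 0.963, -0.003]
contact_force: [0.5, -1.0, -2.2]
gripper_width: 0.617
grasp_force: 65.4
```

```bash
python3 plan.py .5537 .4315 .09 58.7
python3 - <<'E'
from crop import *
T=grab("top");S=grab("scene");pickle.dump((S,T),open("f1.pkl","wb"))
a=crop(S["img"],145,60,110,100,3.6);b=crop(T["img"],110,150,100,90,4)
b=cv2.copyMakeBorder(b,0,a.shape[0]-b.shape[0],0,0,0) if a.shape[0]>b.shape[0] else b
cv2.imwrite("pics/c1.png",cv2.hconcat([a,b]))
E
```

```text
t 5.2667 p [0.5482 0.4283 0.1264] psi 58.73 tilt [-0.36 -0.25] j6 -0.47 w 0.617
turn total az 0.03 then tool d cm [-0.31  0.56  3.64] n 2 per row [-0.153  0.28   1.818]
```

View pics/c1.png

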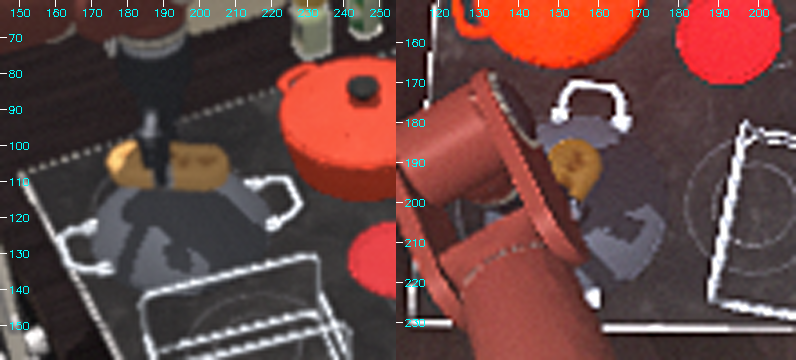

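The pictures show the cake held level over the griddle. Its ends are at columns 174.5 and 208.5 in the scene view, and its far end is at about (160,184) in the top view. I'll compare that with the pose the TCP predicts.

Run:
```python
from fit import *
np.set_printoptions(precision=2,suppress=True)
S,T=pickle.load(open("f1.pkl","rb"))
for f,n in((S,"S"),(T,"T")):
    u=proj(f,pose(CAKE,[.5482,.4283,.1264-.0237,np.radians(58.7-90)]));print(n,"pred min",u.min(0),"max",u.max(0))
    m=golden(f["img"]);m&=cv2.rectangle(np.zeros(m.shape,np.uint8),(165,90) if n=="S" else (145,175),(215,118) if n=="S" else (165,205),1,-1)>0
    y,x=np.nonzero(m);print("seen x",x.min()-.5,x.max()+.5,"y",y.min()-.5,y.max()+.5)
```

```text
S pred min [173.96  97.48] max [208.32 112.48]
seen x 173.5 208.5 y 98.5 112.5
T pred min [135.22 183.55] max [160.55 213.28]
seen x 147.5 161.5 y 184.5 199.5
```

Request:
move_arm:
  rows:
    - [-0.17,0.4,0.8,0,0,0,-1]
    - [-0.18,0.4,1,0,0,0,-1]
    - [0,0,1,0,0,0,-1]
    - [0,0,0.7,0,0,0,-1]
    - [0,0,0,0,0,0,-1]
    - [0,0,0,0,0,0,-1]
    - [0,0,0,0,0,0,-1]

```text
time: 5.95
tool_pos: [0.5578, 0.4346, 0.0977]
tool_rot: [0.0, 0.27, 0.963, 0.0]
contact_force: [-0.5, -0.8, -1.1]
gripper_width: 0.619
grasp_force: 65.4
```

```bash
python3 plan.py .5555 .4335 .086 58.7
```

```text
t 5.95 p [0.5578 0.4346 0.0977] psi 58.68 tilt [0.03 0.02] j6 -0.47 w 0.619
turn total az -0.02 then tool d cm [ 0.14 -0.21  1.17] n 1 per row [ 0.142 -0.212  1.165]
```

Request:
move_arm:
  rows:
    - [0.1,-0.19,0.5,0,0,0,-1]
    - [0,0,0.4,0,0,0,-1]
    - [0,0,0,0,0,0,-1]
    - [0,0,0,0,0,0,-1]
    - [0,0,0,0,0,0,-1]

```text
time: 6.37
tool_pos: [0.5558, 0.4334, 0.0883]
tool_rot: [0.0, 0.27, 0.963, 0.0]
contact_force: [0.1, -0.6, -0.2]
gripper_width: 0.618
grasp_force: 65.4
```

```bash
python3 plan.py .556 .4335 .084 58.7
python3 - <<'E'
from fit import *
np.set_printoptions(precision=2,suppress=True)
T=grab("top");S=grab("scene");p=manip.state()["tool_pos"]
for f,n in((S,"S"),(T,"T")):
    u=proj(f,pose(CAKE,[p[0],p[1],p[2]-.0237,np.radians(58.7-90)]));print(n,"pred min",u.min(0),"max",u.max(0))
    m=golden(f["img"]);m&=cv2.rectangle(np.zeros(m.shape,np.uint8),(165,90) if n=="S" else (145,175),(220,125) if n=="S" else (165,205),1,-1)>0
    y,x=np.nonzero(m);print("seen x",x.min()-.5,x.max()+.5,"y",y.min()-.5,y.max()+.5)
E
```

```text
t 6.3667 p [0.5558 0.4334 0.0883] psi 58.68 tilt [0. 0.] j6 -0.47 w 0.618
turn total az -0.02 then tool d cm [-0.01  0.02  0.43] n 1 per row [-0.015  0.019  0.432]
S pred min [176.62 103.41] max [210.32 118.23]
seen x 176.5 209.5 y 103.5 117.5
T pred min [137.11 183.46] max [161.78 212.43]
seen x 149.5 162.5 y 184.5 199.5
```

Request:
move_arm:
  rows:
    - [0,0.05,0.2,0,0,0,-1]
    - [0,0,0.15,0,0,0,-1]
    - [0,0,0,0,0,0,-1]
    - [0,0,0,0,0,0,-1]

```text
time: 6.8
tool_pos: [0.5561, 0.4338, 0.0848]
tool_rot: [0.0, 0.27, 0.963, 0.0]
contact_force: [-0.4, -0.3, -1.5]
gripper_width: 0.617
grasp_force: 65.5
```

Request:
move_arm:
  rows:
    - [0,0,0.1,0,0,0,-1]
    - [0,0,0,0,0,0,-1]
    - [0,0,0,0,0,0,-1]

```text
time: 7.05
tool_pos: [0.5562, 0.4339, 0.0847]
tool_rot: [0.0, 0.27, 0.963, 0.0]
contact_force: [-2.1, -1.4, 4.5]
gripper_width: 0.613
grasp_force: 66.0
```

Request:
move_arm:
  rows:
    - [0,0,-0.05,0,0,0,0.24]
    - [0,0,0,0,0,0,0.28]
    - [0,0,0,0,0,0,0.35]
    - [0,0,0,0,0,0,0.45]
    - [0,0,0,0,0,0,0.6]
    - [0,0,0,0,0,0,0.7]
    - [0,0,0,0,0,0,0.7]
    - [0,0,-1,0,0,0,0.7]
    - [0,0,-2,0,0,0,0.7]
    - [0,0,-3,0,0,0,0.7]
    - [0,0,-3,0,0,0,0.7]
    - [0,0,0,0,0,0,0.7]

```text
time: 8.05
tool_pos: [0.5594, 0.436, 0.184]
tool_rot: [0.005, 0.27, 0.963, 0.005]
contact_force: [0.2, 0.9, 1.9]
gripper_width: 0.851
grasp_force: 0.0
```

```bash
python3 plan.py .508 -.1975 .17 123.3
python3 - <<'E'
from fit import *
S=grab("scene");m=golden(S["img"]);m&=cv2.rectangle(np.zeros(m.shape,np.uint8),(165,90),(220,130),1,-1)>0
y,x=np.nonzero(m);print("seen x",x.min()-.5,x.max()+.5,"y",y.min()-.5,y.max()+.5)
E
```

```text
t 8.05 p [0.5594 0.436  0.184 ] psi 58.69 tilt [0.66 0.41] j6 -0.47 w 0.851
turn total az -64.61 then tool d cm [ 39.08 -50.13   1.4 ] n 20 per row [ 1.954 -2.506  0.07 ]
seen x 176.5 210.5 y 104.5 117.5
```

```bash
python3 - <<'E'
from h import *
f=pickle.load(open("f0.pkl","rb"));T=f["top"]
print("mill",atz(T,[(285.5,173.5)],.165),"jar",atz(T,[(276.5,159)],.106))
E
python3 plan.py .511 -.196 .18 123.5
```

```text
mill [[ 0.64769468 -0.12409865  0.165     ]] jar [[ 0.72155615 -0.09141903  0.106     ]]
t 8.1 p [0.5586 0.4355 0.1812] psi 58.69 tilt [0.51 0.32] j6 -0.47 w 0.847
turn total az -64.81 then tool d cm [ 38.82 -50.03   0.12] n 20 per row [ 1.941 -2.501  0.006]
```

Request:
move_arm:
  rows:
    - [0,0,0,0,0,-6.5,0.7]
    - [0,0,0,0,0,-6.5,0.7]
    - [0,0,0,0,0,-6.5,0.7]
    - [0,0,0,0,0,-6.5,0.7]
    - [0,0,0,0,0,-6.5,0.7]
    - [0,0,0,0,0,-6.5,0.7]
    - [0,0,0,0,0,-6.5,0.7]
    - [0,0,0,0,0,-6.5,0.7]
    - [0,0,0,0,0,-6.5,0.7]
    - [0,0,0,0,0,-6.3,0.7]
    - [0,0,0,0,0,0,0.7]

```text
time: 9.02
tool_pos: [0.5556, 0.4336, 0.1735]
tool_rot: [-0.001, -0.289, 0.957, -0.0]
contact_force: [-0.5, -0.4, -0.3]
gripper_width: 0.853
grasp_force: 0.0
```

```bash
python3 plan.py .511 -.196 .18 123.5
```

```text
t 9.0167 p [0.5556 0.4336 0.1735] psi 123.58 tilt [-0.07 -0.04] j6 -1.6 w 0.853
turn total az 0.08 then tool d cm [ 38.47 -50.03  -0.65] n 20 per row [ 1.924 -2.502 -0.032]
```

Request:
move_arm:
  rows:
    - [1,-1.25,0,0,0,0,0.7]
    - [1.95,-2.57,0,0,0,0,0.7]
    - [1.95,-2.57,0,0,0,0,0.7]
    - [1.95,-2.57,0,0,0,0,0.7]
    - [1.95,-2.57,0,0,0,0,0.7]
    - [1.95,-2.57,0,0,0,0,0.7]
    - [1.95,-2.57,0,0,0,0,0.7]
    - [1.95,-2.57,0,0,0,0,0.7]
    - [1.95,-2.57,0,0,0,0,0.7]
    - [1.95,-2.57,0,0,0,0,0.7]
    - [1.95,-2.57,0,0,0,0,0.7]
    - [1.95,-2.57,0,0,0,0,0.7]
    - [1.95,-2.57,0,0,0,0,0.7]
    - [1.95,-2.57,0,0,0,0,0.7]
    - [1.95,-2.57,0,0,0,0,0.7]
    - [1.95,-2.57,0,0,0,0,0.7]
    - [1.95,-2.57,0,0,0,0,0.7]
    - [1.95,-2.57,0,0,0,0,0.7]
    - [1.95,-2.57,0,0,0,0,0.7]
    - [1.95,-2.57,0,0,0,0,0.7]

```text
time: 10.68
tool_pos: [0.5144, -0.1952, 0.1741]
tool_rot: [-0.0, -0.286, 0.958, 0.0]
contact_force: [-0.4, -0.2, 0.2]
gripper_width: 0.853
grasp_force: 0.0
```

Request:
move_arm:
  rows:
    - [0.4,0,1,0,0,0,0.6]
    - [0,0,2,0,0,0,0.6]
    - [0,0,0,0,0,0,0.6]
    - [0,0,0,0,0,0,0.6]
    - [0,0,0,0,0,0,0.6]

```text
time: 11.1
tool_pos: [0.5117, -0.1954, 0.1445]
tool_rot: [-0.0, -0.288, 0.958, 0.0]
contact_force: [1.2, 0.2, 0.6]
gripper_width: 0.797
grasp_force: 0.0
```

```bash
python3 plan.py .511 -.196 .056 123.5;python3 - <<'E'
from crop import *
S=grab("scene");T=grab("top");pickle.dump((S,T),open("f2.pkl","wb"))
a=crop(S["img"],160,85,100,110,4);b=crop(S["img"],215,190,90,110,4)
cv2.imwrite("pics/c2.png",cv2.hconcat([a,b]))
E
```

```text
t 11.1 p [ 0.5117 -0.1954  0.1445] psi 123.47 tilt [-0.01  0.01] j6 -2.66 w 0.797
turn total az -0.03 then tool d cm [ 0.09 -0.01  8.85] n 3 per row [ 0.03  -0.003  2.95 ]
```

View pics/c2.png

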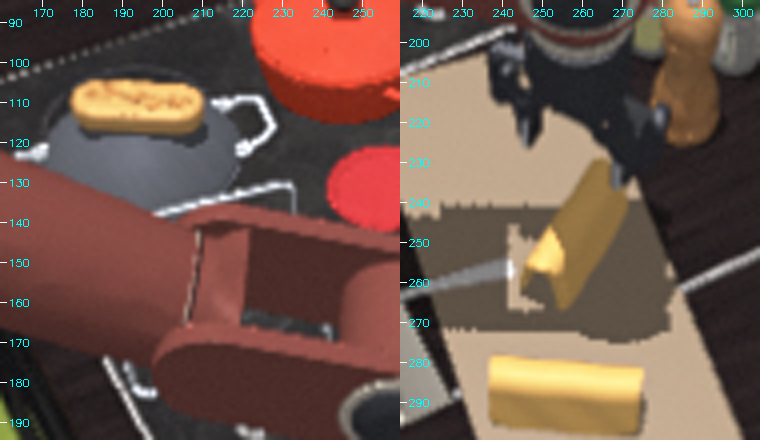

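The cake sits level on the crown, spanning (177–211, 104–118) in the scene view. The open gripper straddles shell A's fold. Next I descend and grip.

Request:
move_arm:
  rows:
    - [0.1,0,2.5,0,0,0,0.6]
    - [0,0,3,0,0,0,0.6]
    - [0,0,2,0,0,0,0.6]
    - [0,0,1.4,0,0,0,0.6]
    - [0,0,0,0,0,0,0.6]
    - [0,0,0,0,0,0,0.6]
    - [0,0,0,0,0,0,0.2]
    - [0,0,0,0,0,0,0]
    - [0,0,0,0,0,0,-0.15]
    - [0,0,0,0,0,0,-0.3]
    - [0,0,0,0,0,0,-0.5]
    - [0,0,0,0,0,0,-1]
    - [0,0,0,0,0,0,-1]
    - [0,0,0,0,0,0,-1]

```text
time: 12.37
tool_pos: [0.5119, -0.1971, 0.0573]
tool_rot: [0.001, -0.288, 0.958, -0.001]
contact_force: [-1.2, 0.3, 6.1]
gripper_width: 0.347
grasp_force: 59.0
```

Request:
move_arm:
  rows:
    - [0,0,-0.5,0,0,0,-1]
    - [0,0,-1.5,0,0,0,-1]
    - [0,0,-3,0,0,0,-1]
    - [0,0,-3,0,0,0,-1]
    - [0,0,-3,0,0,0,-1]
    - [0,0,-3,0,0,0,-1]
    - [0,0,-2,0,0,0,-1]
    - [0,0,-1,0,0,0,-1]
    - [0,0,0,0,0,0,-1]
    - [0,0,0,0,0,0,-1]

```text
time: 13.2
tool_pos: [0.5106, -0.1964, 0.2249]
tool_rot: [-0.0, -0.288, 0.958, 0.0]
contact_force: [-0.4, -0.0, -0.3]
gripper_width: 0.347
grasp_force: 59.3
```

```bash
python3 plan.py .5367 .251 .21 81.2;python3 - <<'E'
from crop import *
S=grab("scene");T=grab("top");pickle.dump((S,T),open("f3.pkl","wb"))
print("tcp px",proj(S,[manip.state()["tool_pos"]]),proj(T,[manip.state()["tool_pos"]]))
a=crop(S["img"],205,165,100,120,4);b=crop(T["img"],260,165,90,90,4)
b=cv2.copyMakeBorder(b,0,a.shape[0]-b.shape[0],0,0,0)
cv2.imwrite("pics/c3.png",cv2.hconcat([a,b]))
E
```

```text
t 13.2 p [ 0.5106 -0.1964  0.2249] psi 123.48 tilt [-0.01  0.01] j6 -2.66 w 0.347
turn total az 42.28 then tool d cm [ 4.27 44.62  1.49] n 14 per row [0.305 3.187 0.106]
tcp px [[258.4013674  213.08301432]] [[306.02939444 206.75303874]]
```

View pics/c3.png

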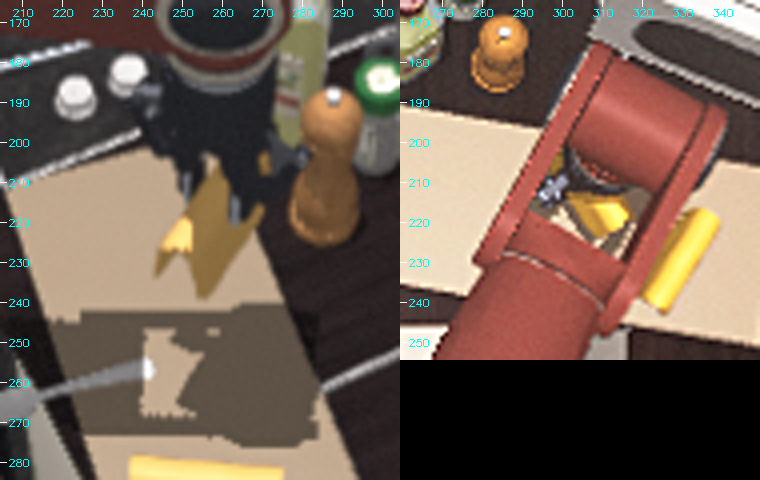

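The shell hangs upright between the fingers, with its near-end rim corners at about (243,233) and (256,239). I'll check that against the prediction.

Run:
```python
from fit import *
np.set_printoptions(precision=2,suppress=True)
S,T=pickle.load(open("f3.pkl","rb"))
for dx in(-.01,0,.01):
    P=np.array([[dx-.056,.0215,0],[dx-.056,-.0215,0],[dx-.056,0,.062],[dx+.056,-.0215,0],[dx+.056,0,.062]])
    print(dx,*proj(S,pose(P,[.5106,-.1964,.2249-.056,np.radians(33.5)])),"T",*proj(T,pose(P,[.5106,-.1964,.2249-.056,np.radians(33.5)]))[:3])
```

```text
-0.01 [240.84 237.29] [253.95 243.62] [247.13 228.78] [272.36 215.1 ] [266.47 199.94] T [309.24 225.82] [318.52 219.74] [316.44 221.31]
0 [242.59 234.69] [255.66 240.98] [248.93 226.1 ] [273.93 212.67] [268.11 197.49] T [307.79 223.62] [317.06 217.55] [314.92 219.02]
0.01 [244.32 232.11] [257.36 238.35] [250.71 223.43] [275.48 210.26] [269.74 195.06] T [306.34 221.43] [315.61 215.37] [313.39 216.73]
```

Request:
move_arm:
  rows:
    - [0,0,0,0,0,4,-1]
    - [0,0,0,0,0,6.5,-1]
    - [0,0,0,0,0,6.5,-1]
    - [0,0,0,0,0,6.5,-1]
    - [0,0,0,0,0,6.5,-1]
    - [0,0,0,0,0,6.5,-1]
    - [0,0,0,0,0,5.8,-1]
    - [0,0,0,0,0,0,-1]

```text
time: 13.97
tool_pos: [0.5099, -0.1961, 0.2228]
tool_rot: [-0.002, 0.078, 0.997, 0.001]
contact_force: [-0.4, -0.5, -0.5]
gripper_width: 0.348
grasp_force: 59.3
```

```bash
python3 plan.py .5367 .251 .21 81.2
```

```text
t 13.9667 p [ 0.5099 -0.1961  0.2228] psi 81.09 tilt [-0.21  0.11] j6 -1.92 w 0.348
turn total az -0.11 then tool d cm [ 4.19 44.59  1.28] n 14 per row [0.299 3.185 0.091]
```

Request:
move_arm:
  rows:
    - [0.15,1.6,0,0,0,0,-1]
    - [0.3,3.1,0,0,0,0,-1]
    - [0.3,3.1,0,0,0,0,-1]
    - [0.3,3.1,0,0,0,0,-1]
    - [0.3,3.1,0,0,0,0,-1]
    - [0.3,3.1,0,0,0,0,-1]
    - [0.3,3.1,0,0,0,0,-1]
    - [0.3,3.1,0,0,0,0,-1]
    - [0.3,3.1,0,0,0,0,-1]
    - [0.3,3.1,0,0,0,0,-1]
    - [0.3,3.1,0,0,0,0,-1]
    - [0.3,3.1,0,0,0,0,-1]
    - [0.3,3.1,0,0,0,0,-1]
    - [0.3,3.1,0,0,0,0,-1]
    - [0.15,2.7,0,0,0,0,-1]
    - [0,0,0,0,0,0,-1]
    - [0,0,1,0,0,0,-1]
    - [0,0,0,0,0,0,-1]
    - [0,0,0,0,0,0,-1]
    - [0,0,0,0,0,0,-1]

```text
time: 15.63
tool_pos: [0.5374, 0.2494, 0.2144]
tool_rot: [-0.001, 0.077, 0.997, -0.0]
contact_force: [0.4, 0.2, -0.3]
gripper_width: 0.346
grasp_force: 59.3
```

```bash
python3 plan.py .5357 .251 .185 81.2;python3 - <<'E'
from crop import *
S=grab("scene");T=grab("top");pickle.dump((S,T),open("f4.pkl","wb"))
a=crop(S["img"],165,85,100,115,4);b=crop(T["img"],150,165,90,90,4)
b=cv2.copyMakeBorder(b,0,a.shape[0]-b.shape[0],0,0,0)
cv2.imwrite("pics/c4.png",cv2.hconcat([a,b]))
E
```

```text
t 15.6333 p [0.5374 0.2494 0.2144] psi 81.13 tilt [-0.08 -0.04] j6 -1.11 w 0.346
turn total az -0.07 then tool d cm [0.2  0.13 2.94] n 1 per row [0.195 0.13  2.942]
```

View pics/c4.png

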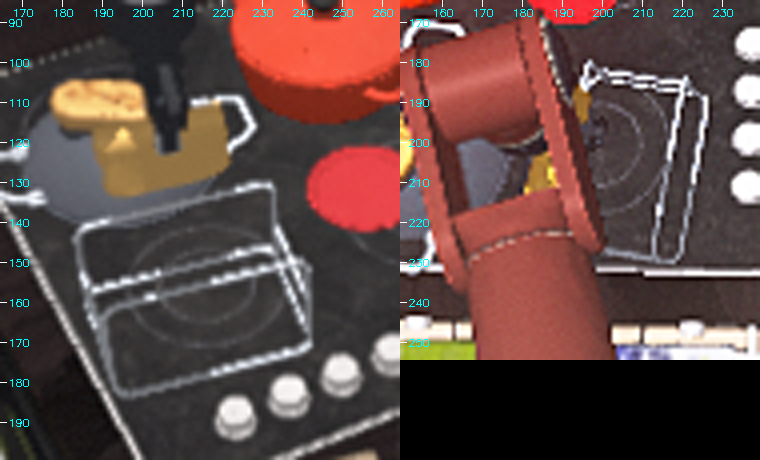

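Shell A hangs above the left bar, with its lower near edge running from about (191,133) to (221,126). The bar runs from (185,141) to (232,130). I'll check both by projection.

Run:
```python
from fit import *
np.set_printoptions(precision=2,suppress=True)
S,T=pickle.load(open("f4.pkl","rb"))
y=np.radians(-8.8)
P=np.array([[-.056,-.0215,0],[.056,-.0215,0]])
print("rim",*proj(S,pose(P,[.5374,.2494,.2144-.056,y])))
Bl=np.array([[-.08,.05,.105],[0,.05,.105],[.08,.05,.105],[-.08,-.05,.105],[.08,-.05,.105]])
for c in((.528,.2015),(.532,.2015),(.524,.2015)):
    print(c,"S",*proj(S,pose(Bl,[*c,.006,y])),"T(+1,+.7 for bias)",*(proj(T,pose(Bl,[*c,.006,y]))+[1,.7]))
```

```text
rim [192.16 134.87] [223.29 127.52]
(0.528, 0.2015) S [184.95 141.53] [206.68 136.32] [228.06 131.25] [191.5  161.69] [236.17 150.66] T(+1,+.7 for bias) [188.39 222.59] [192.29 203.05] [196.16 183.84] [212.86 226.87] [220.25 187.88]
(0.532, 0.2015) S [185.99 141.15] [207.7  135.95] [229.06 130.89] [192.58 161.28] [237.2  150.27] T(+1,+.7 for bias) [188.43 221.59] [192.33 202.07] [196.2  182.88] [212.89 225.86] [220.28 186.91]
(0.524, 0.2015) S [183.91 141.91] [205.65 136.69] [227.06 131.61] [190.42 162.1 ] [235.13 151.05] T(+1,+.7 for bias) [188.34 223.59] [192.24 204.04] [196.12 184.81] [212.82 227.87] [220.22 188.85]
```

Run:
```python
from fit import *
np.set_printoptions(precision=2,suppress=True)
S,T=pickle.load(open("f4.pkl","rb"));y=np.radians(-8.8)
h=cv2.cvtColor(S["img"],cv2.COLOR_BGR2HSV)
m=(h[...,0]>8)&(h[...,0]<32)&(h[...,1]>105)&(h[...,2]>50)
sub=m[96:140,185:228]
for r in range(96,138,2): print(r,"".join(".#"[int(v)] for v in m[r,183:230]))
uv=proj(S,pose(SHELL,[.5374,.2494,.2144-.056,y]));hull=cv2.convexHull(uv.astype(np.float32))[:,0]
for r in range(116,136,3):
    xs=[a[0]+(r-a[1])*(b[0]-a[0])/(b[1]-a[1]) for a,b in zip(hull,np.roll(hull,-1,0)) if (a[1]-r)*(b[1]-r)<0]; row=np.nonzero(m[r,183:230])[0]+183
    print(r,"pred",np.sort(xs),"seen",row.min()-.5 if len(row) else 0,row.max()+.5 if len(row) else 0)
# rack profile: bright extents along columns/rows in first frame
f=pickle.load(open("f0.pkl","rb"))["scene"]["img"].min(2).astype(int)
print("row137 left post",f[145,178:192],"right post row136",f[137,226:240])
t=pickle.load(open("f0.pkl","rb"))["top"]["img"].min(2).astype(int)
print("T left bar col range top end rows",t[176:190,193:200].max(1),"bottom",t[218:232,184:193].max(1))
print("T right bar top",t[178:194,218:223].max(1),"bot",t[222:236,210:216].max(1))
P=np.array([[-.092,.05,.09],[.092,.05,.09],[-.092,-.05,.09],[.092,-.05,.09]])
print(*proj(f4:=S,pose(P,[.528,.2015,.006,y])),*proj(T,pose(P,[.528,.2015,.006,y])))
```

```text
96 ...............................................
98 ...............................................
100 ...............................................
102 ...............................................
104 ...............................................
106 ##################.............................
108 ##################.............................
110 ###################............................
112 ###################..........#########.........
114 ####################.........#########.........
116 ####################.........##########........
118 .....###############.......############........
120 ......##############........###########........
122 ......###############.......##########.........
124 ......##################################.......
126 ........###############################........
128 ........#############################..........
130 ........######################.................
132 .........###########...........................
134 ...............................................
136 ...............................................
116 pred [
[... 155 characters left out ...]
.5
128 pred [189.81 221.24] seen 190.5 219.5
131 pred [190.84 208.53] seen 190.5 207.5
134 pred [191.86 195.83] seen 0 0
row137 left post [ 58  58  55  53  58 113 118  78  45  43  47  47  50  52] right post row136 [ 57  57  57  58  56  55  70 113  69  59  59  62  59  56]
T left bar col range top end rows [ 58  63  55  56 212 244 255 255 255 255 255 255 255 255] bottom [255 255 255 255 255 255 203 157 221  78  73  73  61 172]
T right bar top [ 57  55  63  73  64  73 237 255 255 255 255 255 238 255 255 255] bot [219 255 255 255 255 255 218 255 240  74 162 224  49  56]
[182.17 145.2 ] [231.39 133.4 ] [188.58 165.38] [239.55 152.73] [187.51 225.15] [196.34 181.02] [211.76 229.4 ] [220.17 185.  ]
```

Request:
move_arm:
  rows:
    - [-0.2,0.18,1,0,0,0,-1]
    - [0,0,1.5,0,0,0,-1]
    - [0,0,1.5,0,0,0,-1]
    - [0,0,0,0,0,0,-1]
    - [0,0,0,0,0,0,-1]
    - [0,0,0,0,0,0,-1]
    - [0,0,0,0,0,0,-1]

```text
time: 16.32
tool_pos: [0.5407, 0.2523, 0.1766]
tool_rot: [0.001, 0.077, 0.997, 0.0]
contact_force: [-0.2, 0.4, -1.2]
gripper_width: 0.348
grasp_force: 59.3
```

```bash
python3 plan.py .5397 .2509 .12 81.2
```

```text
t 16.3167 p [0.5407 0.2523 0.1766] psi 81.18 tilt [0.12 0.04] j6 -1.1 w 0.348
turn total az -0.02 then tool d cm [ 0.07 -0.15  5.66] n 2 per row [ 0.037 -0.075  2.83 ]
```

Request:
move_arm:
  rows:
    - [0.1,-0.15,1,0,0,0,-1]
    - [0,0,1.5,0,0,0,-1]
    - [0,0,1.5,0,0,0,-1]
    - [0,0,1,0,0,0,-1]
    - [0,0,0.5,0,0,0,-1]
    - [0,0,0,0,0,0,-1]
    - [0,0,0,0,0,0,-1]
    - [0,0,0,0,0,0,-1]

```text
time: 16.98
tool_pos: [0.5394, 0.251, 0.1214]
tool_rot: [0.001, 0.077, 0.997, 0.0]
contact_force: [-1.6, -0.2, -0.8]
gripper_width: 0.346
grasp_force: 59.3
```

Request:
move_arm:
  rows:
    - [0,0,0.2,0,0,0,-1]
    - [0,0,0.2,0,0,0,-1]
    - [0,0,0,0,0,0,-1]
    - [0,0,0,0,0,0,-1]

```text
time: 17.32
tool_pos: [0.5387, 0.2508, 0.1163]
tool_rot: [0.0, 0.077, 0.997, 0.0]
contact_force: [0.4, 0.9, 0.0]
gripper_width: 0.347
grasp_force: 59.3
```

Request:
move_arm:
  rows:
    - [0,0,0.2,0,0,0,-1]
    - [0,0,0.1,0,0,0,-1]
    - [0,0,0,0,0,0,-1]
    - [0,0,0,0,0,0,-1]

```text
time: 17.65
tool_pos: [0.5389, 0.2508, 0.1138]
tool_rot: [0.0, 0.077, 0.997, 0.0]
contact_force: [-0.6, -0.8, 3.7]
gripper_width: 0.346
grasp_force: 59.9
```

Request:
move_arm:
  rows:
    - [0,0,0,0,0,0,-0.28]
    - [0,0,0,0,0,0,-0.22]
    - [0,0,0,0,0,0,-0.12]
    - [0,0,0,0,0,0,0]
    - [0,0,0,0,0,0,0.15]
    - [0,0,0,0,0,0,0.3]
    - [0,0,0,0,0,0,0.3]
    - [0,0,-1,0,0,0,0.3]
    - [0,0,-2,0,0,0,0.3]
    - [0,0,-3,0,0,0,0.3]
    - [0,0,-2,0,0,0,0.3]
    - [0,0,0,0,0,0,0.3]
    - [0,0,0,0,0,3,0.6]
    - [0,0,0,0,0,7,0.6]
    - [0,0,0,0,0,7,0.6]
    - [0,0,0,0,0,6.8,0.6]
    - [0,0,0,0,0,0,0.6]

```text
time: 19.07
tool_pos: [0.5385, 0.2507, 0.193]
tool_rot: [-0.0, 0.282, 0.96, -0.0]
contact_force: [0.4, 0.2, -0.5]
gripper_width: 0.8
grasp_force: 0.0
```

```bash
cat > chk.py <<'E'
from fit import *
import sys
np.set_printoptions(precision=4,suppress=True)
S=grab("scene");T=grab("top");pickle.dump((S,T),open(sys.argv[1],"wb"));y=np.radians(-8.8)
for n,f,b in(("S",S,(180,120,240,160)),("T",T,(170,170,232,235))):
    m=golden(f["img"]);k=np.zeros(m.shape,bool);k[b[1]:b[3],b[0]:b[2]]=1;m&=k
    c,l,st,ce=cv2.connectedComponentsWithStats(m.astype(np.uint8))
    for i in range(1,c):
        if st[i,4]>20: print(n,"blob",st[i],ce[i])
for nm,p in(("left",(.5397,.2509)),("right",(.5243,.1521))):
    for n,f in(("S",S),("T",T)):
        u=proj(f,pose(SHELL,[*p,.056,y]));print(nm,n,"pred",u.min(0).round(1),(u.max(0)-u.min(0)).round(1),u.mean(0).round(1))
E
python3 chk.py f5.pkl; python3 plan.py .4415 -.3165 .19 57.3
```

```text
S blob [191 131  34  23 523] [207.9197 142.1606]
T blob [194 189   9  14  84] [198.0595 195.3214]
left S pred [191.7 129.9] [33.4 24.2] [207.8 137.3]
left T pred [185.3 187.3] [16.  29.9] [191.6 201.7]
right S pred [198.4 149.2] [34.5 25.1] [215.1 157. ]
right T pred [209.5 191.4] [15.1 30. ] [215.8 205.8]
t 19.1667 p [0.5386 0.2507 0.1931] psi 57.55 tilt [-0.02 -0.01] j6 -0.69 w 0.798
turn total az 0.25 then tool d cm [-22.48 -52.98   0.31] n 18 per row [-1.249 -2.943  0.017]
```

Request:
move_arm:
  rows:
    - [-0.6,-1.5,0,0,0,0.2,0.6]
    - [-1.25,-2.95,0,0,0,0,0.6]
    - [-1.25,-2.95,0,0,0,0,0.6]
    - [-1.25,-2.95,0,0,0,0,0.6]
    - [-1.25,-2.95,0,0,0,0,0.6]
    - [-1.25,-2.95,0,0,0,0,0.6]
    - [-1.25,-2.95,0,0,0,0,0.6]
    - [-1.25,-2.95,0,0,0,0,0.6]
    - [-1.25,-2.95,0,0,0,0,0.6]
    - [-1.25,-2.95,0,0,0,0,0.6]
    - [-1.25,-2.95,0,0,0,0,0.6]
    - [-1.25,-2.95,0,0,0,0,0.6]
    - [-1.25,-2.95,0,0,0,0,0.6]
    - [-1.25,-2.95,0,0,0,0,0.6]
    - [-1.25,-2.95,0,0,0,0,0.6]
    - [-1.25,-2.95,0,0,0,0,0.6]
    - [-1.25,-2.95,0,0,0,0,0.6]
    - [-1.25,-2.95,0,0,0,0,0.6]
    - [-0.6,-1.4,0,0,0,0,0.6]
    - [0,0,2,0,0,0,0.6]

```text
time: 20.83
tool_pos: [0.4406, -0.3217, 0.1778]
tool_rot: [0.004, 0.284, 0.959, -0.002]
contact_force: [-0.2, -1.0, 0.3]
gripper_width: 0.8
grasp_force: 0.0
```

Request:
move_arm:
  rows:
    - [0,0,2,0,0,0,0.6]
    - [0,0,0,0,0,0,0.6]
    - [0,0,0,0,0,0,0.6]
    - [0,0,0,0,0,0,0.6]

```text
time: 21.17
tool_pos: [0.4401, -0.3167, 0.1542]
tool_rot: [0.0, 0.282, 0.959, -0.0]
contact_force: [-0.0, 0.1, 0.6]
gripper_width: 0.8
grasp_force: 0.0
```

```bash
python3 plan.py .4415 -.3165 .055 57.3
```

```text
t 21.1667 p [ 0.4401 -0.3167  0.1542] psi 57.24 tilt [ 0.03 -0.03] j6 -1.76 w 0.8
turn total az -0.06 then tool d cm [-0.11  0.09  9.92] n 4 per row [-0.027  0.023  2.479]
```

Request:
move_arm:
  rows:
    - [-0.1,0.1,2.5,0,0,0,0.6]
    - [0,0,3,0,0,0,0.6]
    - [0,0,2.5,0,0,0,0.6]
    - [0,0,1.8,0,0,0,0.6]
    - [0,0,0,0,0,0,0.6]
    - [0,0,0,0,0,0,0.6]
    - [0,0,0,0,0,0,0.2]
    - [0,0,0,0,0,0,0]
    - [0,0,0,0,0,0,-0.15]
    - [0,0,0,0,0,0,-0.3]
    - [0,0,0,0,0,0,-0.5]
    - [0,0,0,0,0,0,-1]
    - [0,0,0,0,0,0,-1]
    - [0,0,0,0,0,0,-1]

```text
time: 22.33
tool_pos: [0.4424, -0.3174, 0.0576]
tool_rot: [0.001, 0.282, 0.959, -0.001]
contact_force: [-1.5, 1.0, 6.3]
gripper_width: 0.347
grasp_force: 58.9
```

Request:
move_arm:
  rows:
    - [0,0,-0.5,0,0,0,-1]
    - [0,0,-1.5,0,0,0,-1]
    - [0,0,-3,0,0,0,-1]
    - [0,0,-3,0,0,0,-1]
    - [0,0,-3,0,0,0,-1]
    - [0,0,-3,0,0,0,-1]
    - [0,0,-2.5,0,0,0,-1]
    - [0,0,-1,0,0,0,-1]
    - [0,0,0,0,0,0,-1]
    - [0,0,0,0,0,-6,-1]
    - [0,0,0,0,0,-6,-1]
    - [0,0,0,0,0,-6,-1]
    - [0,0,0,0,0,-6,-1]
    - [0,0,0,0,0,0,-1]

```text
time: 23.5
tool_pos: [0.4404, -0.3156, 0.2274]
tool_rot: [-0.002, 0.076, 0.997, 0.001]
contact_force: [0.4, -0.3, -0.1]
gripper_width: 0.344
grasp_force: 59.2
```

```bash
python3 plan.py .5243 .1521 .215 81.2
python3 - <<'E'
from fit import *
np.set_printoptions(precision=2,suppress=True)
S=grab("scene");s=manip.state();p=s["tool_pos"];y=np.radians(-8.8)
m=golden(S["img"]);k=np.zeros(m.shape,bool);k[200:300,215:300]=1;m&=k
c,l,st,ce=cv2.connectedComponentsWithStats(m.astype(np.uint8));print(st[1:][st[1:,4]>20])
u=proj(S,pose(SHELL,[p[0],p[1],p[2]-.056,y]));print(u.min(0),u.max(0)-u.min(0))
E
```

```text
t 23.5 p [ 0.4404 -0.3156  0.2274] psi 81.27 tilt [-0.18  0.17] j6 -2.18 w 0.344
turn total az 0.07 then tool d cm [-1.13 47.51  1.24] n 15 per row [-0.076  3.167  0.083]
[[277 200  18  27 391]
 [234 247  43  30 611]]
[234.29 245.58] [43.66 32.1 ]
```

Request:
move_arm:
  rows:
    - [0,1.5,0,0,0,0,-1]
    - [-0.07,3,0,0,0,0,-1]
    - [-0.07,3,0,0,0,0,-1]
    - [-0.07,3,0,0,0,0,-1]
    - [-0.07,3,0,0,0,0,-1]
    - [-0.07,3,0,0,0,0,-1]
    - [-0.07,3,0,0,0,0,-1]
    - [-0.07,3,0,0,0,0,-1]
    - [-0.07,3,0,0,0,0,-1]
    - [-0.07,3,0,0,0,0,-1]
    - [-0.07,3,0,0,0,0,-1]
    - [-0.07,3,0,0,0,0,-1]
    - [-0.07,3,0,0,0,0,-1]
    - [-0.07,3,0,0,0,0,-1]
    - [-0.07,3,0,0,0,0,-1]
    - [-0.07,3,0,0,0,0,-1]
    - [-0.07,1,0,0,0,0,-1]
    - [0,0,0,0,0,0,-1]
    - [0,0,0,0,0,0,-1]
    - [0,0,0,0,0,0,-1]

```text
time: 25.22
tool_pos: [0.5248, 0.1504, 0.2299]
tool_rot: [-0.0, 0.078, 0.997, -0.0]
contact_force: [-0.9, 0.2, -0.3]
gripper_width: 0.343
grasp_force: 59.2
```

```bash
python3 plan.py .5243 .1521 .121 81.2
```

```text
t 25.2167 p [0.5248 0.1504 0.2299] psi 81.11 tilt [-0.05 -0.04] j6 -1.27 w 0.343
turn total az -0.09 then tool d cm [ 0.08  0.16 10.89] n 4 per row [0.019 0.041 2.721]
```

Request:
move_arm:
  rows:
    - [0.05,0.1,1.5,0,0,0,-1]
    - [0,0,2,0,0,0,-1]
    - [0,0,1.5,0,0,0,-1]
    - [0,0,0,0,0,0,-1]
    - [0,0,0,0,0,0,-1]
    - [0,0,0,0,0,0,-1]
    - [0,0,0,0,0,0,-1]

```text
time: 25.8
tool_pos: [0.5257, 0.1519, 0.182]
tool_rot: [0.001, 0.077, 0.997, 0.0]
contact_force: [0.2, -0.1, -0.0]
gripper_width: 0.347
grasp_force: 59.2
```

```bash
python3 plan.py .5243 .1521 .121 81.2
```

```text
t 25.8 p [0.5257 0.1519 0.182 ] psi 81.13 tilt [0.15 0.02] j6 -1.27 w 0.347
turn total az -0.07 then tool d cm [ 0.15 -0.    6.1 ] n 2 per row [ 7.300e-02 -1.000e-03  3.052e+00]
```

Request:
move_arm:
  rows:
    - [0.05,0,1,0,0,0,-1]
    - [0,0,1.5,0,0,0,-1]
    - [0,0,1.5,0,0,0,-1]
    - [0,0,1.2,0,0,0,-1]
    - [0,0,0.6,0,0,0,-1]
    - [0,0,0.2,0,0,0,-1]
    - [0,0,0,0,0,0,-1]
    - [0,0,0,0,0,0,-1]
    - [0,0,0,0,0,0,-1]

```text
time: 26.55
tool_pos: [0.5251, 0.1525, 0.1214]
tool_rot: [0.001, 0.077, 0.997, 0.0]
contact_force: [0.2, 0.1, 0.1]
gripper_width: 0.347
grasp_force: 59.2
```

Request:
move_arm:
  rows:
    - [0,0,0.2,0,0,0,-1]
    - [0,0,0.1,0,0,0,-1]
    - [0,0,0,0,0,0,-1]
    - [0,0,0,0,0,0,-1]

```text
time: 26.88
tool_pos: [0.5243, 0.1524, 0.1173]
tool_rot: [0.0, 0.077, 0.997, -0.0]
contact_force: [0.2, -0.8, 0.1]
gripper_width: 0.347
grasp_force: 59.2
```

Request:
move_arm:
  rows:
    - [0,0,0.2,0,0,0,-1]
    - [0,0,0.15,0,0,0,-1]
    - [0,0,0,0,0,0,-1]
    - [0,0,0,0,0,0,-1]

```text
time: 27.22
tool_pos: [0.5245, 0.1524, 0.1143]
tool_rot: [0.0, 0.077, 0.997, -0.0]
contact_force: [-1.9, 0.2, 4.0]
gripper_width: 0.346
grasp_force: 59.8
```

Request:
move_arm:
  rows:
    - [0,0,0,0,0,0,-0.28]
    - [0,0,0,0,0,0,-0.22]
    - [0,0,0,0,0,0,-0.12]
    - [0,0,0,0,0,0,0]
    - [0,0,0,0,0,0,0.15]
    - [0,0,0,0,0,0,0.3]
    - [0,0,0,0,0,0,0.3]
    - [0,0,-1,0,0,0,0.3]
    - [0,0,-2,0,0,0,0.3]
    - [0,0,-3,0,0,0,0.3]
    - [0,0,-3,0,0,0,0.3]
    - [0,0,-3,0,0,0,0.3]
    - [0,-3,0,0,0,0,0.3]
    - [0,-3,0,0,0,0,0.3]
    - [0,-3,0,0,0,0,0.3]
    - [0,-3,0,0,0,0,0.3]
    - [0,-3,0,0,0,0,0.3]
    - [0,-3,0,0,0,0,0.3]
    - [0,-3,0,0,0,0,0.3]
    - [0,-3,0,0,0,0,0.3]

```text
time: 28.88
tool_pos: [0.4872, -0.0862, 0.2349]
tool_rot: [0.001, 0.077, 0.997, -0.0]
contact_force: [0.2, -1.2, -0.5]
gripper_width: 0.646
grasp_force: 0.0
```

Request:
move_arm:
  rows:
    - [0,-3,0,0,0,0,0.3]
    - [0,-3,0,0,0,0,0.3]
    - [0,-3,0,0,0,0,0.3]
    - [0,-3,0,0,0,0,0.3]
    - [0,0,0,0,0,0,0.3]
    - [0,0,0,0,0,0,0.3]
    - [0,0,0,0,0,0,0.3]

```text
time: 29.47
tool_pos: [0.4692, -0.2032, 0.2343]
tool_rot: [0.0, 0.077, 0.997, 0.0]
contact_force: [-0.4, 0.7, 0.5]
gripper_width: 0.65
grasp_force: 0.0
```

```bash
python3 chk.py f6.pkl
python3 - <<'E'
from crop import *
from fit import *
S,T=pickle.load(open("f6.pkl","rb"));np.set_printoptions(precision=4,suppress=True)
m=comp(golden(S["img"]),(195,110));x,y,w,h=cv2.boundingRect(m.astype(np.uint8));print(x,y,w,h)
m=cv2.morphologyEx(m.astype(np.uint8),cv2.MORPH_CLOSE,np.ones((5,5)))>0
ms=[(S,m,(x-8,y-8,w+16,h+16))]
print("cake S",fitmask(ms,CAKE,[.5555,.434,.061,-.547],(.01,.01,1e-9,.15)))
mt=golden(T["img"]);k=np.zeros(mt.shape,bool);k[175:225,130:180]=1;mt&=k;x,y,w,h=cv2.boundingRect(mt.astype(np.uint8));print(x,y,w,h)
mt=cv2.morphologyEx(mt.astype(np.uint8),cv2.MORPH_CLOSE,np.ones((5,5)))>0
print("cake T",fitmask([(T,mt,(x-8,y-8,w+16,h+16))],CAKE,[.5555,.434,.061,-.547],(.01,.01,1e-9,.15)))
a=crop(S["img"],165,90,100,110,4);b=crop(T["img"],130,160,100,90,4)
b=cv2.copyMakeBorder(b,0,a.shape[0]-b.shape[0],0,0,0)
cv2.imwrite("pics/c5.png",cv2.hconcat([a,b]))
E
```

```text
S blob [201 147  14   6  45] [205.4    149.5778]
S blob [215 150  15   6  63] [223.0952 152.6032]
T blob [186 189  17  30 334] [194.4461 203.5749]
T blob [211 192  16  31 317] [218.5331 207.183 ]
left S pred [191.7 129.9] [33.4 24.2] [207.8 137.3]
left T pred [185.3 187.3] [16.  29.9] [191.6 201.7]
right S pred [198.4 149.2] [34.5 25.1] [215.1 157. ]
right T pred [209.5 191.4] [15.1 30. ] [215.8 205.8]
177 105 34 13
cake S (array([ 0.558 ,  0.4362,  0.061 , -0.5418]), np.float64(0.12888218282409158))
139 184 24 29
cake T (array([ 0.5556,  0.4315,  0.061 , -0.5676]), np.float64(0.07175542144704561))
```

View pics/c5.png

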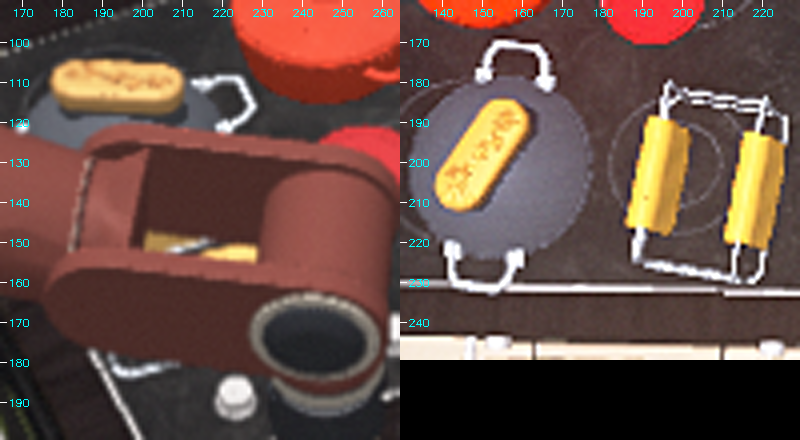

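The picture shows the cake level on the crown, about 3 mm off centre. The shells hang over the middles of both bars at top-view rows 189–219 and 192–223, against bar rows 180–227 and 183–230. The arm is clear, so I'm handing in.

```bash
python3 -c "
from plant import manip
print(manip.job_done())"
```

```text
the job is handed in; nothing more can be done
None
```

The job is handed in at about 30 s: the corn cake is level on the griddle's crown, about 3 mm off centre by my measurement, and one taco shell hangs fold up over the middle of each rack bar; nothing else was touched as far as I could see, and no verdict came back.

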